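Pack the burr tubes into the bail-arm tote and stack the tray on it

TASK

Pack up the engraver's burrs: swing both wire bails of the tote fully out, then move every tube from the wooden stand into a hole of its own in the tote, pushed right down, and only then swing both bails fully in over the tote. Finally stack the burr tray level and centred on the two swung-in bails, its long side along the tote's, and leave the vase, wood block and stone where they are.

Things in the scene. Friction and masses are not known exactly. Their poses are not given: they have to be found in the camera images.
- tote: grey plastic bail-arm tote, 150 (x) x 260 (y) x 120 mm high, walls 5 mm, open on top, fixed to the bench; origin at the centre of its underside, z up, its long side along its y. A white block fills its floor up to 50 mm above the origin and has 4 round holes in one row along y
- bail_l (a joint): angle (rad) of the steel wire bail at the tote's +y end. 0: swung in, lying level over the tote (stop); 1.57: straight up; 3.2: swung out, level beyond the tote's end (stop). The hinge is stiff (about 0.045 N m): the bail stays wherever it is left. It starts swung in or nearly so
- bail_r (a joint): the same for the bail at the tote's -y end (0 in, 3.2 out)
- bail_l_hinge (a point): middle of the hinge axis of bail_l, at the tote's +y end, 125 mm above the tote's origin; the axis runs along the tote's x
- bail_r_hinge (a point): middle of the hinge axis of bail_r, at the tote's -y end, 125 mm above the tote's origin; the axis runs along the tote's x
- bail_l_bar (a point): middle of the cross bar of bail_l: a round bar of 9 mm diameter and 164 mm length along the tote's x, 55 mm from the hinge axis
- bail_r_bar (a point): middle of the cross bar of bail_r: the same, 9 mm diameter, 55 mm from its hinge axis
- stand: dark wooden bench stand, 170 (x) x 65 (y) x 50 mm high, fixed; origin at the centre of its underside. 4 holes of 25 mm diameter in a row along its x at -60, -20, 20 and 60 mm, their floors 8 mm above the underside
- tray: loose aluminium burr tray, 120 (x) x 230 (y) mm, rim 25 mm high, about 0.4 kg; origin at the centre of its underside. In its middle stands a dark wooden grip, 18 mm thick (x), 70 mm long (y), its top 75 mm above the underside. The swung-in bails carry it with its underside 129.5 mm above the tote's origin; half a turn makes no difference
- vase: bystander: white vase with a green foot and lip, 165 mm high, 100 mm wide; origin under its centre
- block: bystander: dark wood block, 60 x 160 x 45 mm; origin under its centre
- stone: bystander: rust-brown rubbing stone, 60 x 90 x 40 mm; origin under its centre
- tote_hole0 (a point): mouth centre of a tube hole in the tote's block, 50 mm above the tote's origin; hole 25 mm in diameter, 43 mm deep, its floor 7 mm above the tote's origin; next hole 45 mm along the tote's y
- tote_hole1 (a point): mouth centre of a tube hole in the tote's block, 50 mm above the tote's origin; hole 25 mm in diameter, 43 mm deep, its floor 7 mm above the tote's origin; next hole 45 mm along the tote's y
- tote_hole2 (a point): mouth centre of a tube hole in the tote's block, 50 mm above the tote's origin; hole 25 mm in diameter, 43 mm deep, its floor 7 mm above the tote's origin; next hole 45 mm along the tote's y
- tote_hole3 (a point): mouth centre of a tube hole in the tote's block, 50 mm above the tote's origin; hole 25 mm in diameter, 43 mm deep, its floor 7 mm above the tote's origin; next hole 45 mm along the tote's y
- tube0: upright tube, 22 mm diameter, 95 mm long, 40 g, white with a black cap on the upper 32 mm (same diameter); origin at the centre of its underside, z along it. Starts in a hole of the stand, 8 mm above the stand's underside. Absent in some starts
- tube1: upright tube, 22 mm diameter, 95 mm long, 40 g, white with a black cap on the upper 32 mm (same diameter); origin at the centre of its underside, z along it. Starts in a hole of the stand, 8 mm above the stand's underside. Absent in some starts
- tube2: upright tube, 22 mm diameter, 95 mm long, 40 g, white with a black cap on the upper 32 mm (same diameter); origin at the centre of its underside, z along it. Starts in a hole of the stand, 8 mm above the stand's underside. Absent in some starts
- tube3: upright tube, 22 mm diameter, 95 mm long, 40 g, white with a black cap on the upper 32 mm (same diameter); origin at the centre of its underside, z along it. Starts in a hole of the stand, 8 mm above the stand's underside. Absent in some starts
Things that resemble listed ones, but are neither listed nor needed, are in the scene too. What is shaped like the tube3 but red is not meant. What is shaped like the tube0 but green is not meant.

How it is judged:
By the outcome, as a careful person would: the job done as asked, in the order asked, and still so for the second after the job is handed in, with the robot touching nothing.
Of tube0, tube1, tube2, tube3 only 2 to 4 are there at a start; the rules pass over those that are not, and their reading is None.
At some moment in a run one of tray may be knocked a few centimetres aside while the robot is not near it.
It also fails if it takes over 208 s, if anything falls off the work surface, if the arm or the gripper's body presses on something with over 40 N, if the wrist force passes 120 N, or if a joint passes its speed limit or range.

ROBOT

A 6-joint arm with a two-finger parallel gripper is mounted at the origin on the work surface. World frame = base frame: x ahead of the robot, y to its left, z up, the work surface at z = 0. Lengths are in m, angles in degrees, forces in N, time in s.
With the tool pointing down it reaches from about 0.4 to 0.825 m from the base axis. Payload 7 kg.
Tool frame: the origin (TCP) lies midway between the tips of the shut fingers; the grasp point (between the pads) lies ctrl.tcp_to_grasp behind it (ctrl.tcp_to_grasp is the distance from the TCP to the grasp point, in m); z points along the fingers, y is the line along which they close (so a half turn about z gives the same grasp; the last joint's range is limited). The gripper opens to 88 mm and grips with 3 to 60 N. Pads are 19 mm wide; open, the fingers measure 130 mm over their backs; the gripper's body (78 mm by 193 mm) begins 47 mm behind the grasp point.
Start: joints at [89.616, 20.546, 0.682, 0, -70.136, -16.507], TCP at [0.196, 0.646, 0.227] pointing down, gripper open.
Joint ranges: [-176.03, 176.03], [-82.01, 121.73], [-58.28, 71.71], [-173.87, 95.51], [-174.79, -0.11], [-173.66, 173.66]. Speed limits (degrees/s): [136.94, 136.94, 172.46, 180, 180, 180].

INTERFACE

Orientations are given as [roll, pitch, yaw] about the fixed x, y, z axes, in that order (R = Rz(yaw) Ry(pitch) Rx(roll)).
In Python, from plant import ctrl, imaging, close_job gives the robot as it stands.
- The arm moves only by the shell command python3 -m crank 'ROWS'. ROWS is JSON, a list of rows, each a list of 3 entries, a list of its own where there are three numbers: the shift along the world's x, y, z in m, then the turn, a rotation vector about the world's x, y, z in degrees, then the opening, from -1 (shut) to 1 (fully open), so that 0 is half open. A call has 1 to 12 rows; each row shifts and turns the commanded pose from where the row before left it; what a row does not reach is not made up. A row lasts 1/10 s, in which the tool goes at most 50 mm and 8.59 degrees, less where a joint would pass 70% of its speed; a pose out of reach is approached as far as the arm can. A call is refused whole if a number of a shift passes 0.05 or a number of a turn 8.59, either way. A call with a gripper value outside its range is refused whole. The fingers move at their own pace and stop on an object; the grip force is fixed at half the most. Time passes only in rows, so rows that do not move let the fingers close. It gives the time, the measured TCP pose, the force, the opening and the grip force at its end, in the units of the state.
- ctrl.get_obs(): the state, without advancing time (a new reading comes with each control period).
- imaging.snapshot(name): name is "scene" or "top"; returns (picture, depth): 400x640x3 uint8, blue, green, red; 400x640 float32, m along the optical axis (not along the pixel's ray), 0 where there is no reading.
- imaging.camera_model(name): a dict with "mtx" (3x3 intrinsics, pixels), "R" (3x3) and "t" (3): a world point X has camera coordinates R X + t. Camera axes: x right, y down, z forward; pixel columns grow to the right and rows downward; lengths in m; the calibration is good to about 2 mm. A picture is of the moment at which its call begins. camera_model takes no time and is no camera call.
- close_job(): hands the job in; it is judged then, once.
The state is a dict: "clock": time; "joint_pos": joint angles; "qvel": joint speeds; "tau": joint torques, N m; "tool_pos": TCP position; "orientation": TCP orientation; "force": force on the tool from outside, world axes, zero at the start; "moment": the same for the moment, N m; "opening": finger opening in m; "gripper_force": force on a finger pad.
Only numpy, scipy, OpenCV 4.12 (cv2) and the standard library are available. Lean on these libraries where they do the work, as an engineer would, in place of code of your own. Each camera call takes 0.05 s, during which the arm holds its last target. There are 200 camera calls.

## Working session

There is one attempt and no reset: what is moved stays moved. The work goes in short steps, Python scripts to look and compute and a shell command to move; the robot and the scene stay as the last step left them, time stands still between calls to the robot, and variables do not carry over. Pictures are saved under pics/ and viewed, at most 14 in all, crops included, and the job is handed in when it is done.

```bash
ls; mkdir -p pics; python3 - <<'E'
from plant import ctrl, imaging
import cv2,numpy as np
print(ctrl.get_obs(), ctrl.tcp_to_grasp)
for n in ("scene","top"):
    p,d=imaging.snapshot(n); cv2.imwrite(f"pics/{n}0.png",p); np.save(f"pics/{n}0.npy",d)
    m=imaging.camera_model(n); print(n,m)
E
```

```text
pics
{'clock': 0.0, 'joint_pos': array([ 8.96165531e+01,  2.05902870e+01,  6.31915905e-01, -1.86527573e-02,
       -7.01357610e+01, -1.65073644e+01]), 'qvel': array([0.07199334, 0.02277377, 0.07395449, 0.06728342, 0.0019965 ,
       0.00646267]), 'tau': array([-5.86117621e-04, -5.82714844e+01,  2.93061876e+01,  6.99756280e+00,
        7.03525831e-03, -1.66162267e-04]), 'tool_pos': array([0.19600781, 0.64538936, 0.22562615]), 'orientation': array([ 1.79904765e+02, -9.93697088e-03, -1.68971555e+01]), 'force': array([-0.51205631, -0.62233193, -0.93802133]), 'moment': array([ 0.01944385, -0.00618189, -0.02467792]), 'gripper_force': 0.0, 'opening': 0.08757478192547685} 0.0188
scene {'mtx': array([[362.65158582,   0.        , 321.63345738],
       [  0.        , 362.65158582, 196.18018884],
       [  0.        ,   0.        ,   1.        ]]), 'R': array([[-0.23134486,  0.97278833,  0.01274452],
       [ 0.79279004,  0.19609877, -0.57708684],
       [-0.56388252, -0.12340234, -0.81658335]]), 't': array([ 0.06107691, -0.39905541,  1.22891078])}
top {'mtx': array([[496.85835269,   0.        , 318.16898426],
       [  0.        , 496.85835269, 192.66470578],
       [  0.        ,   0.        ,   1.        ]]), 'R': array([[ 0.06118878, -0.99812402, -0.00209019],
       [-0.9764837 , -0.05942816, -0.20723867],
       [ 0.20672568,  0.01472172, -0.97828818]]), 't': array([0.02423295, 0.53801154, 1.38186301])}
```

View pics/scene0.png

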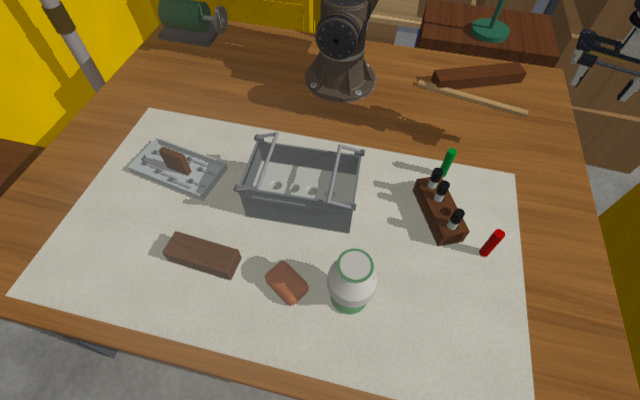

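View pics/top0.png

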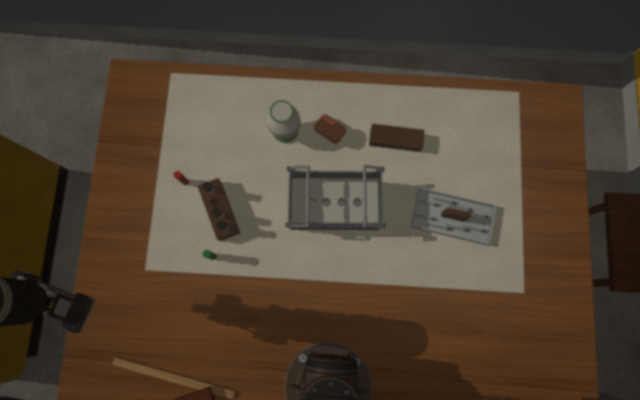

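Seen in the pictures: the tote is at about (302,183) in scene and (335,200) in top. The stand at about (440,208) holds three tubes, with caps at (435,175), (442,190) and (457,218), and one empty hole. The tray is at (177,167), and the red and green decoys stand beside the stand.

```bash
cat > h.py <<'E'
import numpy as np, cv2
from plant import ctrl, imaging
def snap(n):
    p,d=imaging.snapshot(n); return p,d,imaging.camera_model(n)
def world(d,m):
    v,u=np.mgrid[:d.shape[0],:d.shape[1]]; K=m["mtx"]
    c=np.stack([(u-K[0,2])/K[0,0]*d,(v-K[1,2])/K[1,1]*d,d],-1)
    return (c-m["t"])@m["R"]
def ray(uv,m,z):
    uv=np.atleast_2d(uv).astype(float); r=np.c_[uv,np.ones(len(uv))]@np.linalg.inv(m["mtx"]).T@m["R"]
    o=-m["R"].T@m["t"]; return o+r*((z-o[2])/r[:,2])[:,None]
def proj(X,m):
    c=np.atleast_2d(X)@m["R"].T+m["t"]; c=c@m["mtx"].T; return c[:,:2]/c[:,2:]
def rect(P):
    (c,s,a)=cv2.minAreaRect((P[:,:2]*1000).astype(np.float32)); return np.round(c,1),np.round(s,1),round(a,2)
E
python3 - <<'E'
from h import *
for n,boxs in (("top",dict(tote=(275,155,395,240),tray=(405,180,505,250),stand=(190,170,245,250),vase=(260,95,305,148))),("scene",dict(tote=(230,125,370,235),tray=(120,130,232,205),stand=(408,160,475,250)))):
    m=imaging.camera_model(n); d=np.load(f"pics/{n}0.npy"); p=cv2.imread(f"pics/{n}0.png"); W=world(d,m)
    print(n,"valid",(d>0).mean())
    for k,(a,b,c,e) in boxs.items():
        w=W[b:e,a:c][d[b:e,a:c]>0]; 
        print(n,k,"bench z",np.round(np.median(w[abs(w[:,2])<.02,2]) if (abs(w[:,2])<.02).any() else 9,4),"max",w[:,2].max().round(4))
        for lo,hi in dict(tote=[(.108,.126),(.127,.2),(.04,.06)],tray=[(.012,.035),(.055,.085)],stand=[(.043,.056),(.085,.11)],vase=[(.15,.2)])[k]:
            q=w[(w[:,2]>lo)&(w[:,2]<hi)]
            if len(q)>5: print("  ",lo,hi,len(q),rect(q),np.median(q[:,2]).round(4))
p=cv2.imread("pics/scene0.png")
A=cv2.resize(p[120:250,225:375],None,fx=3.6,fy=3.6,interpolation=cv2.INTER_CUBIC)
B=cv2.resize(p[140:250,405:475],None,fx=3.6,fy=3.6,interpolation=cv2.INTER_CUBIC)
t=cv2.imread("pics/top0.png"); 
C=np.zeros((600,800,3),np.uint8);C[:A.shape[0],:A.shape[1]]=A;C[:B.shape[0],545:545+B.shape[1]]=B
cv2.imwrite("pics/a1.png",C)
E
```

```text
top valid 0.99602734375
top tote bench z 0.0018 max 0.1569
   0.108 0.126 636 (array([513.6,   7.5]), array([160. , 270.1]), 3.24) 0.1194
   0.127 0.2 714 (array([514. ,   8.1]), array([172.3, 269.5]), 2.8) 0.1389
   0.04 0.06 3428 (array([511.5,   9. ]), array([147.7, 253.6]), 3.15) 0.0509
top tray bench z 0.0033 max 0.0845
   0.012 0.035 815 (array([ 499.3, -344.4]), array([232.4, 123.4]), 80.25) 0.021
   0.055 0.085 190 (array([ 499. , -343.5]), array([69.7, 19.6]), 79.53) 0.0751
top stand bench z 0.0017 max 0.1107
   0.043 0.056 961 (array([475. , 345.2]), array([172.4,  66. ]), 25.76) 0.0507
   0.085 0.11 194 (array([448.4, 340.5]), array([190.7,  57.5]), 8.21) 0.1029
top vase bench z 0.0014 max 0.1747
   0.15 0.2 440 (array([736.8, 170.9]), array([67.1, 64. ]), 3.29) 0.1673
scene valid 0.9960390625
scene tote bench z 0.0009 max 0.1517
   0.108 0.126 1227 (array([515.6,  10. ]), array([170.7, 270.9]), 3.02) 0.1181
   0.127 0.2 878 (array([516.5,  10.5]), array([172.5, 270.4]), 2.93) 0.1378
   0.04 0.06 3209 (array([517.6,  10.1]), array([151.1, 259.9]), 2.95) 0.0502
scene tray bench z 0.0019 max 0.0796
   0.012 0.035 1115 (array([ 500.8, -341.8]), array([233.7, 122.8]), 79.81) 0.0209
   0.055 0.085 256 (array([ 501.4, -340.9]), array([70.7, 20.3]), 80.41) 0.0733
scene stand bench z 0.001 max 0.1061
   0.043 0.056 1227 (array([457.2, 342.6]), array([223.2,  98.2]), 14.09) 0.0498
   0.085 0.11 338 (array([478.3, 347.5]), array([142.9,  24.3]), 25.43) 0.1023
```

View pics/a1.png

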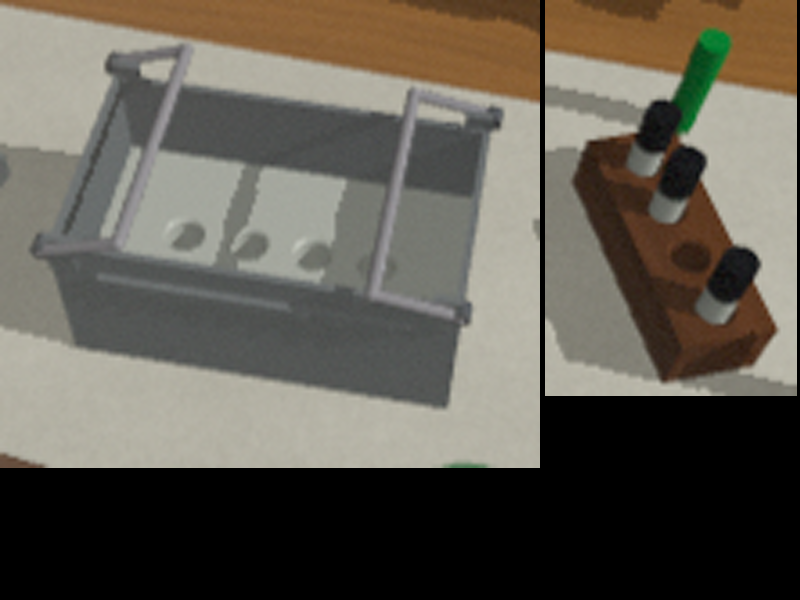

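```bash
cat > meas.py <<'E'
from h import *
C0=np.array([.5145,.009]);yaw=np.radians(3.0)
Rt=np.array([[np.cos(yaw),-np.sin(yaw)],[np.sin(yaw),np.cos(yaw)]])
for n in ("top","scene"):
    m=imaging.camera_model(n); d=np.load(f"pics/{n}0.npy"); p=cv2.imread(f"pics/{n}0.png"); W=world(d,m)
    L=(W[...,:2]-C0)@Rt
    print(n)
    # holes
    ins=(abs(L[...,0])<.068)&(abs(L[...,1])<.123)&(W[...,2]<.0455)&(W[...,2]>.0)
    k,lab,st,ce=cv2.connectedComponentsWithStats(ins.astype(np.uint8))
    for i in range(1,k):
        if st[i,4]>8:
            v,u=np.nonzero(lab==i); X=ray(np.c_[u,v],m,.05); r=rect(X); 
            print(" hole",ce[i].round(1),st[i,4],X.mean(0).round(4),((X.mean(0)[:2]-C0)@Rt).round(4),r)
    # bars
    for s in (1,-1):
        b=(abs(L[...,0])<.05)&(L[...,1]*s>.03)&(L[...,1]*s<.12)&(W[...,2]>.115)
        q=W[b]; l=L[b]
        print(" bar",s,b.sum(),np.median(l,0).round(4),"z med/max",np.median(q[:,2]).round(4),np.percentile(q[:,2],90).round(4), "world",np.median(q,0).round(4), "slope",np.polyfit(l[:,0],l[:,1],1).round(4))
    # black caps near the stand
    Sm=(np.hypot(W[...,0]-.475,W[...,1]-.345)<.12)&(W[...,2]>.1)&(W[...,2]<.115)&(p.max(2)<70)
    k,lab,st,ce=cv2.connectedComponentsWithStats(Sm.astype(np.uint8))
    for i in range(1,k):
        if st[i,4]>5: v,u=np.nonzero(lab==i); print(" cap",ce[i].round(1),st[i,4],ray(np.c_[u,v],m,.103).mean(0).round(4))
    for nm,c in (("stand",(.475,.345)),):
        b=(np.hypot(W[...,0]-.475,W[...,1]-.345)<.12)&(W[...,2]>.045)&(W[...,2]<.056)&(p[...,2]>p[...,0]+15)
        print(" stand",b.sum(),rect(W[b]))
E
python3 meas.py
```

```text
top
 hole [326.7 201.5] 58 [0.5124 0.0308 0.05  ] [-0.001   0.0219] (array([512.5,  32. ]), array([26.1, 22.4]), 66.42)
 hole [312.4 201.3] 45 [0.5103 0.0721 0.05  ] [-0.0009  0.0632] (array([510.,  69.]), array([20.7, 20.3]), 3.48)
 hole [342.4 201.6] 57 [ 0.5146 -0.0147  0.05  ] [-0.0011 -0.0237] (array([515.2, -16.3]), array([20.6, 28.9]), 3.49)
 hole [357.7 201.8] 53 [ 0.517  -0.0588  0.05  ] [-0.0011 -0.0679] (array([517., -59.]), array([22.6, 20.8]), 47.55)
 bar 1 116 [-0.0061  0.0743] z med/max 0.1385 0.1422 world [0.5046 0.0833 0.1385] slope [-0.0076  0.0745]
 bar -1 121 [ 0.0054 -0.0798] z med/max 0.1496 0.1526 world [ 0.5239 -0.0702  0.1496] slope [ 0.0079 -0.0795]
 cap [206.5 185. ] 51 [0.5286 0.3707 0.103 ]
 cap [216.  210.8] 53 [0.457  0.3365 0.103 ]
 cap [220.9 224.2] 54 [0.4205 0.319  0.103 ]
 stand 882 (array([474.7, 345.1]), array([171.9,  66. ]), 25.76)
scene
 hole [275.9 185.7] 58 [ 0.5207 -0.0565  0.05  ] [ 0.0028 -0.0658] (array([520.4, -57.4]), array([21.8, 22.5]), 13.94)
 hole [293.4 188.6] 56 [ 0.519  -0.0117  0.05  ] [ 0.0034 -0.0209] (array([518.6, -11.6]), array([19.7, 22.4]), 66.68)
 hole [311.2 191.3] 57 [0.5165 0.033  0.05  ] [0.0032 0.0239] (array([517.1,  32.6]), array([21.2, 21. ]), 52.85)
 hole [326.  193.7] 13 [0.5147 0.07   0.05  ] [0.0034 0.0609] (array([514.1,  69.8]), array([15.2,  4.9]), 12.89)
 hole [332.5 194.6] 15 [0.5136 0.086  0.05  ] [0.0031 0.0769] (array([513.5,  86.6]), array([15.8,  6.6]), 1.04)
 bar 1 137 [0.0018 0.077 ] z med/max 0.1379 0.1396 world [0.5122 0.086  0.1379] slope [-0.0033  0.077 ]
 bar -1 139 [ 0.002  -0.0766] z med/max 0.1488 0.1505 world [ 0.5206 -0.0671  0.1488] slope [-0.0001 -0.0767]
 cap [437.5 171.5] 63 [0.4244 0.3212 0.103 ]
 cap [444.  184.6] 67 [0.4606 0.3379 0.103 ]
 cap [458.7 212.8] 77 [0.5323 0.3728 0.103 ]
 stand 1090 (array([477.7, 346.9]), array([171.9,  67.4]), 25.93)
```

```bash
python3 -m crank '[[[0.0225,-0.04,0.002],[0,0,0],-0.3],[[0.0225,-0.04,0.002],[0,0,6.6],-0.3],[[0.0225,-0.04,0.002],[0,0,6.6],-0.3],[[0.0225,-0.04,0.002],[0,0,6.7],-0.3],[[0.0225,-0.04,0.002],[0,0,0],-0.3],[[0.0225,-0.04,0.002],[0,0,0],-0.3],[[0.0225,-0.04,0.002],[0,0,0],-0.3],[[0.0225,-0.04,0.002],[0,0,0],-0.3],[[0.0225,-0.04,0.002],[0,0,0],-0.3],[[0.0225,-0.04,0.002],[0,0,0],-0.3],[[0.0225,-0.04,0.002],[0,0,0],-0.3],[[0.0225,-0.04,0.002],[0,0,0],-0.3]]' && python3 -m crank '[[[0.0225,-0.04,0.002],[0,0,0],-0.3],[[0.0225,-0.04,0],[0,0,0],-0.3],[[0,0,0],[0,0,0],-0.3],[[0,0,0],[0,0,0],-0.3],[[0,0,0],[0,0,0],-0.3]]'
```

```text
clock: 1.3
tool_pos: [0.4665, 0.164, 0.2507]
orientation: [-180.0, -0.0, 3.0]
force: [1.2, 1.0, 0.3]
opening: 0.0309
gripper_force: 0.0
clock: 1.8
tool_pos: [0.5108, 0.0862, 0.2523]
orientation: [-180.0, 0.0, 3.0]
force: [-0.7, 0.2, 0.7]
opening: 0.0308
gripper_force: 0.0
```

```bash
python3 -m crank '[[[0,-0.0015,-0.04],[0,0,0],-0.3],[[0,0,-0.04],[0,0,0],-0.3],[[0,0,-0.03],[0,0,0],-0.3],[[0,0,-0.02],[0,0,0],-0.3],[[0,0,-0.007],[0,0,0],-0.3],[[0,0,0],[0,0,0],-0.3],[[0,0,0],[0,0,0],-1],[[0,0,0],[0,0,0],-1],[[0,0,0],[0,0,0],-1],[[0,0,0],[0,0,0],-1],[[0,0,0],[0,0,0],-1]]'; python3 - <<'E'
import numpy as np
# arc rows about hinge, radius 55, tote yaw 3
def arc(a0,a1,n,s):
    a=np.linspace(a0,a1,n+1); y=-s*np.cos(a)*.055; z=np.sin(a)*.055
    for dy,dz in zip(np.diff(y),np.diff(z)): print([round(-np.sin(.0524)*dy,4),round(dy*.9986,4),round(dz,4)])
arc(.165,3.2,12,1)
print(); arc(.372,3.2,12,-1)
E
```

```text
clock: 2.9
tool_pos: [0.5117, 0.0856, 0.1162]
orientation: [-179.9, -0.1, 3.0]
force: [-2.1, 6.4, 0.2]
opening: 0.0078
gripper_force: 30.0
[np.float64(-0.0002), np.float64(0.004), np.float64(0.0133)]
[np.float64(-0.0004), np.float64(0.0072), np.float64(0.0119)]
[np.float64(-0.0005), np.float64(0.0099), np.float64(0.0097)]
[np.float64(-0.0006), np.float64(0.012), np.float64(0.0069)]
[np.float64(-0.0007), np.float64(0.0134), np.float64(0.0037)]
[np.float64(-0.0007), np.float64(0.0139), np.float64(0.0002)]
[np.float64(-0.0007), np.float64(0.0135), np.float64(-0.0033)]
[np.float64(-0.0006), np.float64(0.0122), np.float64(-0.0065)]
[np.float64(-0.0005), np.float64(0.0102), np.float64(-0.0094)]
[np.float64(-0.0004), np.float64(0.0075), np.float64(-0.0117)]
[np.float64(-0.0002), np.float64(0.0044), np.float64(-0.0132)]
[np.float64(-0.0), np.float64(0.0009), np.float64(-0.0138)]

[np.float64(0.0003), np.float64(-0.0061), np.float64(0.0114)]
[np.float64(0.0004), np.float64(-0.0086), np.float64(0.0097)]
[np.float64(0.0006), np.float64(-0.0106), np.float64(0.0074)]
[np.float64(0.0006), np.float64(-0.012), np.float64(0.0047)]
[np.float64(0.0007), np.float64(-0.0128), np.float64(0.0018)]
[np.float64(0.0007), np.float64(-0.0129), np.float64(-0.0013)]
[np.float64(0.0006), np.float64(-0.0122), np.float64(-0.0042)]
[np.float64(0.0006), np.float64(-0.0109), np.float64(-0.007)]
[np.float64(0.0005), np.float64(-0.009), np.float64(-0.0093)]
[np.float64(0.0003), np.float64(-0.0065), np.float64(-0.0112)]
[np.float64(0.0002), np.float64(-0.0038), np.float64(-0.0124)]
[np.float64(0.0), np.float64(-0.0008), np.float64(-0.0129)]
```

```bash
python3 -m crank '[[[0,0.004,0.0133],[0,0,0],-1],[[0,0.0072,0.0119],[0,0,0],-1],[[-0.0005,0.01,0.0097],[0,0,0],-1],[[-0.0006,0.012,0.0069],[0,0,0],-1],[[-0.0007,0.0134,0.0037],[0,0,0],-1],[[-0.0007,0.0139,0.0002],[0,0,0],-1],[[0,0,0],[0,0,0],-1]]' && python3 -m crank '[[[-0.0007,0.0135,-0.0033],[0,0,0],-1],[[-0.0006,0.0122,-0.0065],[0,0,0],-1],[[-0.0005,0.0102,-0.0094],[0,0,0],-1],[[-0.0004,0.0075,-0.0117],[0,0,0],-1],[[-0.0002,0.0044,-0.0132],[0,0,0],-1],[[0,0.001,-0.0138],[0,0,0],-1],[[0,0,-0.002],[0,0,0],-1],[[0,0,0],[0,0,0],-1],[[0,0,0],[0,0,0],-1]]'
```

```text
clock: 3.6
tool_pos: [0.509, 0.146, 0.1635]
orientation: [-180.0, -0.1, 3.1]
force: [-3.3, 0.6, 9.4]
opening: 0.008
gripper_force: 30.0
clock: 4.5
tool_pos: [0.5067, 0.1948, 0.1015]
orientation: [-179.9, -0.1, 3.0]
force: [-1.3, 3.1, 5.0]
opening: 0.0078
gripper_force: 30.0
```

```bash
python3 -m crank '[[[0,0,0],[0,0,0],-0.3],[[0,0,0],[0,0,0],-0.3],[[0,0,0],[0,0,0],-0.3],[[0,0,0.04],[0,0,0],-0.3],[[0,0,0.045],[0,0,0],-0.3],[[0.002,-0.044,0.045],[0,0,0],-0.3],[[0.002,-0.044,0],[0,0,0],-0.3],[[0.002,-0.044,0],[0,0,0],-0.3],[[0.002,-0.044,0],[0,0,0],-0.3],[[0.002,-0.044,0],[0,0,0],-0.3],[[0.002,-0.042,0],[0,0,0],-0.3],[[0,0,0],[0,0,0],-0.3]]' && python3 -m crank '[[[0,0,0],[0,0,0],-0.3],[[0,0,-0.04],[0,0,0],-0.3],[[0,0,-0.04],[0,0,0],-0.3],[[0,0,-0.02],[0,0,0],-0.3],[[0,0,-0.006],[0,0,0],-0.3],[[0,0,0],[0,0,0],-0.3]]'
```

```text
clock: 5.7
tool_pos: [0.5171, -0.0632, 0.2216]
orientation: [180.0, 0.1, 2.8]
force: [-0.5, -0.6, -0.0]
opening: 0.0306
gripper_force: 0.0
clock: 6.3
tool_pos: [0.5177, -0.0585, 0.1156]
orientation: [180.0, 0.1, 3.1]
force: [-0.1, 0.1, 1.0]
opening: 0.0308
gripper_force: 0.0
```

```bash
python3 -m crank '[[[0.001,-0.009,0.009],[0,0,0],-0.3],[[0,0,0],[0,0,0],-0.3],[[0,0,0],[0,0,0],-1],[[0,0,0],[0,0,0],-1],[[0,0,0],[0,0,0],-1],[[0,0,0],[0,0,0],-1],[[0,0,0],[0,0,0],-1]]'
```

```text
clock: 7.0
tool_pos: [0.5188, -0.0685, 0.1251]
orientation: [180.0, 0.0, 3.0]
force: [0.6, -0.6, -0.7]
opening: 0.0079
gripper_force: 30.0
```

```bash
python3 -m crank '[[[0.0003,-0.0061,0.0114],[0,0,0],-1],[[0.0004,-0.0086,0.0097],[0,0,0],-1],[[0.0006,-0.0106,0.0074],[0,0,0],-1],[[0.0006,-0.012,0.0047],[0,0,0],-1],[[0.0007,-0.0128,0.0018],[0,0,0],-1],[[0.0007,-0.0129,-0.0013],[0,0,0],-1],[[0,0,0],[0,0,0],-1]]' && python3 -m crank '[[[0.0006,-0.0122,-0.0042],[0,0,0],-1],[[0.0006,-0.0109,-0.007],[0,0,0],-1],[[0.0005,-0.009,-0.0093],[0,0,0],-1],[[0.0003,-0.0065,-0.0112],[0,0,0],-1],[[0.0002,-0.0038,-0.0124],[0,0,0],-1],[[0,-0.001,-0.0129],[0,0,0],-1],[[0,0,-0.002],[0,0,0],-1],[[0,0,0],[0,0,0],-1],[[0,0,0],[0,0,0],-1]]'
```

```text
clock: 7.7
tool_pos: [0.5223, -0.1324, 0.1598]
orientation: [180.0, -0.0, 3.0]
force: [-1.7, -0.5, 6.4]
opening: 0.0079
gripper_force: 30.0
clock: 8.6
tool_pos: [0.5244, -0.1747, 0.0996]
orientation: [180.0, 0.0, 3.0]
force: [-3.2, 2.5, 8.7]
opening: 0.0078
gripper_force: 30.0
```

```bash
python3 -m crank '[[[0,0,0],[0,0,0],-0.3],[[0,0,0],[0,0,0],-0.3],[[0,0,0],[0,0,0],-0.3],[[0,0,0.04],[0,0,0],-0.3],[[0,0,0.045],[0,0,0],-0.3],[[0,0,0.03],[0,0,0],-0.3],[[0,0.04,0],[0,0,7.6],0.15],[[0,0.04,0],[0,0,7.6],0.15],[[0,0.04,0],[0,0,7.6],0.15],[[0,0.04,0],[0,0,0],0.15],[[0,0.04,0],[0,0,0],0.15],[[0,0.04,0],[0,0,0],0.15]]' && python3 -m crank '[[[0.001,0.04,0],[0,0,0],0.15],[[0.001,0.04,0],[0,0,0],0.15],[[0.001,0.04,0],[0,0,0],0.15],[[0.001,0.04,0],[0,0,0],0.15],[[0.001,0.04,0],[0,0,0],0.15],[[0.001,0.04,0],[0,0,0],0.15],[[0,0.04,0],[0,0,0],0.15],[[0,0.02,0],[0,0,0],0.15],[[0,0.006,0],[0,0,0],0.15],[[0,0,0],[0,0,0],0.15],[[0,0,0],[0,0,0],0.15]]'; python3 - <<'E'
from h import *
o=ctrl.get_obs();print(o["joint_pos"].round(1))
for n in("scene","top"):
    p,d,m=snap(n); cv2.imwrite(f"pics/{n}1.png",p)
E
```

```text
clock: 9.8
tool_pos: [0.5241, 0.0668, 0.2145]
orientation: [180.0, -0.0, 25.8]
force: [0.2, 0.3, 0.5]
opening: 0.0506
gripper_force: 0.0
clock: 10.9
tool_pos: [0.5303, 0.3703, 0.2146]
orientation: [180.0, 0.0, 25.8]
force: [-0.6, 1.1, 0.1]
opening: 0.0508
gripper_force: 0.0
[ 52.2  18.4  -4.1   0.  -67.6  63.6]
```

View pics/scene1.png

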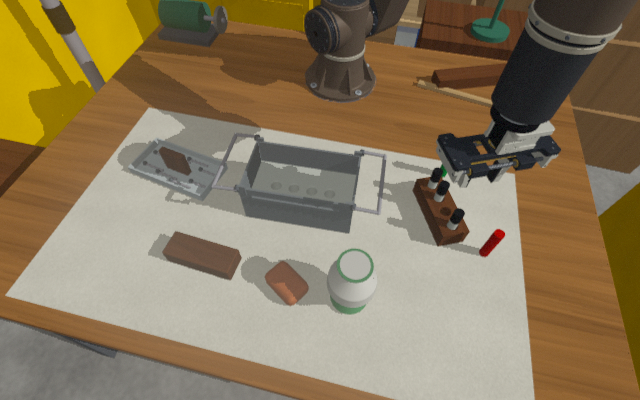

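Both bails show level beyond the tote's ends, with the bars at about (225,160) and (381,183). The gripper is above the stand, at about (500,160).

```bash
python3 -m crank '[[[0,0.0015,-0.045],[0,0,0],0.15],[[0,0,-0.04],[0,0,0],0.15],[[0,0,-0.035],[0,0,0],0.15],[[0,0,-0.015],[0,0,0],0.15],[[0,0,-0.0075],[0,0,0],0.15],[[0,0,0],[0,0,0],0.15],[[0,0,0],[0,0,0],-1],[[0,0,0],[0,0,0],-1],[[0,0,0],[0,0,0],-1],[[0,0,0],[0,0,0],-1],[[0,0,0],[0,0,0],-1]]'; python3 -m crank '[[[0,0,0.02],[0,0,0],-1],[[0,0,0.04],[0,0,0],-1],[[0,0,0.045],[0,0,0],-1],[[0,0,0.035],[0,0,0],-1],[[0,0,0],[0,0,0],-1]]'
```

```text
clock: 12.1
tool_pos: [0.5306, 0.3731, 0.073]
orientation: [-180.0, -0.1, 25.8]
force: [-0.9, 0.4, 2.7]
opening: 0.0212
gripper_force: 30.0
clock: 12.6
tool_pos: [0.5325, 0.3747, 0.2188]
orientation: [-179.8, -0.5, 25.9]
force: [-0.1, -0.1, -0.2]
opening: 0.0213
gripper_force: 30.0
```

```bash
python3 -m crank '[[[-0.0009,-0.03,0],[0,0,-8.1],-1],[[-0.0009,-0.03,0],[0,0,-8.1],-1],[[-0.0009,-0.03,0],[0,0,-8.1],-1],[[-0.0009,-0.03,0],[0,0,-8.1],-1],[[-0.0009,-0.03,0],[0,0,-8.1],-1],[[-0.0009,-0.03,0],[0,0,-8.1],-1],[[-0.0009,-0.03,0],[0,0,-8.1],-1],[[-0.0009,-0.03,0],[0,0,-8.1],-1],[[-0.0009,-0.03,0],[0,0,-8.1],-1],[[-0.0009,-0.03,0],[0,0,-8.1],-1],[[-0.0009,-0.03,0],[0,0,-8.1],-1],[[-0.0009,-0.03,0],[0,0,-8.1],-1]]' && python3 -m crank '[[[-0.0009,-0.03,0],[0,0,-8.1],-1],[[-0.0009,-0.03,0],[0,0,-7.6],-1],[[0,-0.01,-0.02],[0,0,0],-1],[[0,0,0],[0,0,0],-1],[[0,0,0],[0,0,0],-1],[[0,0,0],[0,0,0],-1]]'; python3 - <<'E'
from h import *
o=ctrl.get_obs();print(o["joint_pos"].round(1),o["tool_pos"],o["orientation"])
I=[]
for n in("scene","top"):
    p,d,m=snap(n); cv2.imwrite(f"pics/{n}2.png",p); np.save(f"pics/{n}2.npy",d)
    u,v=proj([.5155,.01,.1],m)[0].astype(int); I.append(cv2.resize(p[v-75:v+75,u-100:u+100],(400,300),interpolation=cv2.INTER_CUBIC))
cv2.imwrite("pics/c2.png",np.vstack(I))
E
```

```text
clock: 13.8
tool_pos: [0.5191, 0.0116, 0.212]
orientation: [180.0, 0.0, -71.7]
force: [1.0, -0.7, -0.6]
opening: 0.0216
gripper_force: 30.0
clock: 14.4
tool_pos: [0.5181, -0.0567, 0.1928]
orientation: [-180.0, -0.0, -87.0]
force: [-1.5, 0.2, -0.7]
opening: 0.0212
gripper_force: 30.0
[ 15.4   7.5 -21.4   0.  -61.  -12.4] [ 0.51810976 -0.05666603  0.19283072] [-1.79963425e+02 -4.52943697e-03 -8.70367637e+01]
```

View pics/c2.png

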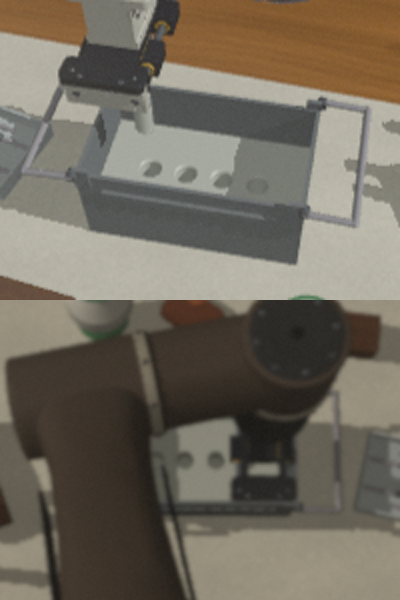

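```bash
cat > tube.py <<'E'
import sys
from h import *
from scipy.optimize import least_squares
n,k=sys.argv[1:3]; o=ctrl.get_obs(); t=o["tool_pos"]
m=imaging.camera_model(n); d=np.load(f"pics/{n}{k}.npy"); p=cv2.imread(f"pics/{n}{k}.png"); W=world(d,m)
b=t[2]+.0188-.083
M=(np.hypot(W[...,0]-t[0],W[...,1]-t[1])<.025)&(W[...,2]>b+.004)&(W[...,2]<b+.04)&(d>0)
q=W[M]; r=least_squares(lambda c:np.hypot(q[:,0]-c[0],q[:,1]-c[1])-.011,t[:2],loss="soft_l1",f_scale=.001)
print(n,M.sum(),"tube centre cam",r.x.round(4),"robot",t[:2].round(4),"bias",(r.x-t[:2]).round(4),"rms",np.sqrt((r.fun**2).mean()).round(4))
v,u=np.nonzero(M); print("px",u.min(),u.max(),v.min(),v.max(),"pred bottom",proj([[t[0],t[1],b]],m).round(1))
for vv in range(v.min(),v.max()+1,2): print(vv,u[v==vv].mean().round(1),proj(W[vv,int(u[v==vv].mean())],m).round(1), end=" ; ")
E
python3 tube.py scene 2
```

```text
scene 93 tube centre cam [ 0.5187 -0.0571] robot [ 0.5182 -0.0565] bias [ 0.0005 -0.0006] rms 0.0006
px 267 277 153 166 pred bottom [[273.2 164.4]]
153 276.0 [[276. 153.]] ; 155 276.0 [[276. 155.]] ; 157 271.0 [[271. 157.]] ; 159 272.0 [[272. 159.]] ; 161 272.5 [[272. 161.]] ; 163 272.5 [[272. 163.]] ; 165 272.5 [[272. 165.]] ;
```

```bash
python3 - <<'E'
from h import *
C0=np.array([.5155,.01]);yaw=np.radians(3.0)
Rt=np.array([[np.cos(yaw),-np.sin(yaw)],[np.sin(yaw),np.cos(yaw)]])
m=imaging.camera_model("scene"); d=np.load("pics/scene2.npy"); W=world(d,m); L=(W[...,:2]-C0)@Rt
for th in (.043,.0455,.0475):
    ins=(abs(L[...,0])<.03)&(abs(L[...,1])<.1)&(W[...,2]<th)&(W[...,2]>.0)
    k,lab,st,ce=cv2.connectedComponentsWithStats(ins.astype(np.uint8))
    for i in range(1,k):
        if st[i,4]>25:
            v,u=np.nonzero(lab==i); X=ray(np.c_[u,v],m,.05); x=X.mean(0)[:2]; l=(x-C0)@Rt
            print(th,st[i,4],x.round(4),l.round(4), "ext x",np.round([((X[:,:2]-C0)@Rt)[:,0].min(),((X[:,:2]-C0)@Rt)[:,0].max()],4))
z=W[(abs(L[...,0])<.06)&(abs(L[...,1])<.11)][:,2]; print("block z",np.median(z))
q=W[(W[...,2]>.116)&(W[...,2]<.124)&(abs(L[...,0])<.082)&(abs(L[...,1])<.135)]; print(rect(q))
E
```

```text
0.043 50 [ 0.5218 -0.056 ] [ 0.0029 -0.0662] ext x [-0.0078  0.0126]
0.043 50 [ 0.5201 -0.0118] [ 0.0034 -0.022 ] ext x [-0.0057  0.0131]
0.043 49 [0.5176 0.0334] [0.0033 0.0232] ext x [-0.0072  0.0132]
0.043 55 [0.5143 0.0781] [0.0024 0.0681] ext x [-0.008   0.0117]
0.0455 56 [ 0.5212 -0.0566] [ 0.0022 -0.0668] ext x [-0.0078  0.0126]
0.0455 58 [ 0.5188 -0.0123] [ 0.0021 -0.0224] ext x [-0.0083  0.0131]
0.0455 57 [0.5165 0.0329] [0.0022 0.0228] ext x [-0.0086  0.0132]
0.0455 60 [0.5135 0.0779] [0.0016 0.0679] ext x [-0.0096  0.0117]
0.0475 63 [ 0.5201 -0.0569] [ 0.0011 -0.0671] ext x [-0.0108  0.0126]
0.0475 64 [ 0.518  -0.0122] [ 0.0014 -0.0223] ext x [-0.0123  0.0131]
0.0475 64 [0.516  0.0329] [0.0017 0.0229] ext x [-0.0112  0.0146]
0.0475 64 [0.5129 0.0775] [0.001  0.0675] ext x [-0.0105  0.0117]
block z 0.38888246534665066
(array([516.2,  10.8]), array([155.4, 263. ]), 2.78)
```

```bash
python3 -m crank '[[[0.001,-0.0004,-0.03],[0,0,0],-1],[[0,0,-0.03],[0,0,0],-1],[[0,0,-0.01],[0,0,0],-1],[[0,0,-0.005],[0,0,0],-1],[[0,0,-0.005],[0,0,0],-1],[[0,0,0],[0,0,0],-1]]'
```

```text
clock: 15.1
tool_pos: [0.5191, -0.0574, 0.1127]
orientation: [-180.0, 0.0, -87.1]
force: [0.2, -0.2, 0.6]
opening: 0.0213
gripper_force: 30.0
```

```bash
python3 -m crank '[[[0,0.0003,-0.004],[0,0,0],-1],[[0,0,-0.004],[0,0,0],-1],[[0,0,-0.004],[0,0,0],-1],[[0,0,0],[0,0,0],-1]]'; python3 -c "
from plant import ctrl; o=ctrl.get_obs(); print(o['force'],o['moment'],o['tool_pos'])"
```

```text
clock: 15.5
tool_pos: [0.5184, -0.0573, 0.0998]
orientation: [180.0, -0.0, -87.1]
force: [-0.8, -0.2, 0.3]
opening: 0.0214
gripper_force: 30.0
[-0.82302155 -0.18194242  0.3178612 ] [ 0.08919535  0.00025672 -0.04119038] [ 0.51839692 -0.05734677  0.09979694]
```

```bash
python3 -m crank '[[[0,0,-0.01],[0,0,0],-1],[[0,0,-0.01],[0,0,0],-1],[[0,0,-0.005],[0,0,0],-1],[[0,0,-0.004],[0,0,0],-1],[[0,0,-0.002],[0,0,0],-1],[[0,0,0],[0,0,0],-1]]'; python3 -m crank '[[[0,0,0],[0,0,0],0.05],[[0,0,0],[0,0,0],0.05],[[0,0,0],[0,0,0],0.05],[[0,0,0.03],[0,0,0],0.05],[[0,0,0.04],[0,0,0],0.05],[[0,0,0.045],[0,0,0],0.05],[[0,0,0.03],[0,0,0],0.05],[[0,0,0],[0,0,0],0.05]]'
```

```text
clock: 16.1
tool_pos: [0.5196, -0.0576, 0.0716]
orientation: [-179.9, -0.1, -87.0]
force: [-6.9, 0.1, 24.2]
opening: 0.0214
gripper_force: 30.1
clock: 16.9
tool_pos: [0.5213, -0.0571, 0.2188]
orientation: [-179.6, 0.0, -87.1]
force: [-0.1, -0.1, -0.9]
opening: 0.0461
gripper_force: 0.0
```

```bash
python3 -m crank '[[[-0.0042,0.0282,0],[0,0,8.1],0.15],[[-0.0042,0.0282,0],[0,0,8.1],0.15],[[-0.0042,0.0282,0],[0,0,8.1],0.15],[[-0.0042,0.0282,0],[0,0,8.1],0.15],[[-0.0042,0.0282,0],[0,0,8.1],0.15],[[-0.0042,0.0282,0],[0,0,8.1],0.15],[[-0.0042,0.0282,0],[0,0,8.1],0.15],[[-0.0042,0.0282,0],[0,0,8.1],0.15],[[-0.0042,0.0282,0],[0,0,8.1],0.15],[[-0.0042,0.0282,0],[0,0,8.1],0.15],[[-0.0042,0.0282,0],[0,0,8.1],0.15],[[-0.0042,0.0282,0],[0,0,8.1],0.15]]' && python3 -m crank '[[[-0.0042,0.0282,0],[0,0,8.1],0.15],[[-0.0042,0.0282,0],[0,0,7.6],0.15],[[0,0,0],[0,0,0],0.15],[[0,0,0],[0,0,0],0.15]]'
```

```text
clock: 18.1
tool_pos: [0.4677, 0.2821, 0.2132]
orientation: [180.0, 0.1, 10.4]
force: [0.5, 0.4, 0.7]
opening: 0.0504
gripper_force: 0.0
clock: 18.5
tool_pos: [0.4594, 0.3377, 0.213]
orientation: [179.9, 0.1, 25.8]
force: [0.6, -0.3, 0.3]
opening: 0.0505
gripper_force: 0.0
```

```bash
cat > look.sh <<'E'
python3 - $1 <<'P'
import sys
from h import *
k=sys.argv[1]; p,d,m=snap("scene"); cv2.imwrite(f"pics/scene{k}.png",p); np.save(f"pics/scene{k}.npy",d)
P
python3 tube.py scene $1 | head -1
E
python3 -m crank '[[[0,0,-0.045],[0,0,0],0.15],[[0,0,-0.04],[0,0,0],0.15],[[0,0,-0.035],[0,0,0],0.15],[[0,0,-0.013],[0,0,0],0.15],[[0,0,-0.007],[0,0,0],0.15],[[0,0,0],[0,0,0],0.15],[[0,0,0],[0,0,0],-1],[[0,0,0],[0,0,0],-1],[[0,0,0],[0,0,0],-1],[[0,0,0],[0,0,0],-1],[[0,0,0],[0,0,0],-1]]'; python3 -m crank '[[[0,0,0.02],[0,0,0],-1],[[0,0,0.04],[0,0,0],-1],[[0,0,0.045],[0,0,0],-1],[[0,0,0.037],[0,0,0],-1],[[0,0,0],[0,0,0],-1]]'
```

```text
clock: 19.6
tool_pos: [0.4601, 0.3378, 0.0749]
orientation: [-180.0, -0.1, 25.8]
force: [-0.6, -0.3, 3.2]
opening: 0.0211
gripper_force: 30.0
clock: 20.1
tool_pos: [0.4621, 0.3396, 0.2224]
orientation: [-179.8, -0.5, 25.9]
force: [-0.3, -0.4, -0.9]
opening: 0.0217
gripper_force: 30.0
```

```bash
python3 -m crank '[[[0.0041,-0.025,0],[0,0,-8.1],-1],[[0.0041,-0.025,0],[0,0,-8.1],-1],[[0.0041,-0.025,0],[0,0,-8.1],-1],[[0.0041,-0.025,0],[0,0,-8.1],-1],[[0.0041,-0.025,0],[0,0,-8.1],-1],[[0.0041,-0.025,0],[0,0,-8.1],-1],[[0.0041,-0.025,0],[0,0,-8.1],-1],[[0.0041,-0.025,0],[0,0,-8.1],-1],[[0.0041,-0.025,0],[0,0,-8.1],-1],[[0.0041,-0.025,0],[0,0,-8.1],-1],[[0.0041,-0.025,0],[0,0,-8.1],-1],[[0.0041,-0.025,0],[0,0,-8.1],-1]]' && python3 -m crank '[[[0.0041,-0.025,0],[0,0,-8.1],-1],[[0.0041,-0.025,0],[0,0,-7.6],-1],[[0,0,-0.03],[0,0,0],-1],[[0,0,0],[0,0,0],-1],[[0,0,0],[0,0,0],-1],[[0,0,0],[0,0,0],-1]]'; bash look.sh 3
```

```text
clock: 21.3
tool_pos: [0.5089, 0.0365, 0.2159]
orientation: [180.0, 0.0, -71.7]
force: [0.6, -0.3, -0.9]
opening: 0.021
gripper_force: 30.0
clock: 21.9
tool_pos: [0.5179, -0.012, 0.1873]
orientation: [-179.9, -0.0, -87.0]
force: [0.0, 0.1, -0.3]
opening: 0.0215
gripper_force: 30.0
scene 80 tube centre cam [ 0.5187 -0.0112] robot [ 0.5179 -0.0119] bias [0.0007 0.0007] rms 0.0007
```

```bash
python3 -m crank '[[[-0.001,-0.0008,-0.03],[0,0,0],-1],[[0,0,-0.026],[0,0,0],-1],[[0,0,-0.01],[0,0,0],-1],[[0,0,-0.005],[0,0,0],-1],[[0,0,-0.005],[0,0,0],-1],[[0,0,-0.004],[0,0,0],-1],[[0,0,-0.004],[0,0,0],-1],[[0,0,0],[0,0,0],-1]]'
```

```text
clock: 22.75
tool_pos: [0.5165, -0.0132, 0.1023]
orientation: [-180.0, 0.0, -87.1]
force: [-0.3, 0.4, -0.5]
opening: 0.0213
gripper_force: 30.0
```

```bash
python3 -m crank '[[[0,0,-0.01],[0,0,0],-1],[[0,0,-0.01],[0,0,0],-1],[[0,0,-0.005],[0,0,0],-1],[[0,0,-0.004],[0,0,0],-1],[[0,0,-0.002],[0,0,0],-1],[[0,0,0],[0,0,0],-1]]'; python3 -m crank '[[[0,0,0],[0,0,0],0.05],[[0,0,0],[0,0,0],0.05],[[0,0,0],[0,0,0],0.05],[[0,0,0.03],[0,0,0],0.05],[[0,0,0.04],[0,0,0],0.05],[[0,0,0.045],[0,0,0],0.05],[[0,0,0.03],[0,0,0],0.05],[[0,0,0],[0,0,0],0.05]]' && python3 -m crank '[[[-0.0067,0.0238,0],[0,0,8.1],0.15],[[-0.0067,0.0238,0],[0,0,8.1],0.15],[[-0.0067,0.0238,0],[0,0,8.1],0.15],[[-0.0067,0.0238,0],[0,0,8.1],0.15],[[-0.0067,0.0238,0],[0,0,8.1],0.15],[[-0.0067,0.0238,0],[0,0,8.1],0.15],[[-0.0067,0.0238,0],[0,0,8.1],0.15],[[-0.0067,0.0238,0],[0,0,8.1],0.15],[[-0.0067,0.0238,0],[0,0,8.1],0.15],[[-0.0067,0.0238,0],[0,0,8.1],0.15],[[-0.0067,0.0238,0],[0,0,8.1],0.15],[[-0.0067,0.0238,0],[0,0,8.1],0.15]]' && python3 -m crank '[[[-0.0067,0.0238,0],[0,0,8.1],0.15],[[-0.0067,0.0238,0],[0,0,7.6],0.15],[[0,0,0],[0,0,0],0.15],[[0,0,0],[0,0,0],0.15]]'
```

```text
clock: 23.35
tool_pos: [0.5177, -0.0134, 0.0734]
orientation: [-179.9, -0.0, -87.0]
force: [-5.7, -0.5, 20.7]
opening: 0.0217
gripper_force: 30.1
clock: 24.15
tool_pos: [0.5189, -0.0129, 0.2208]
orientation: [-179.5, 0.1, -87.1]
force: [-0.2, 0.4, -0.2]
opening: 0.046
gripper_force: 0.0
clock: 25.35
tool_pos: [0.4353, 0.2731, 0.2153]
orientation: [180.0, 0.1, 10.4]
force: [0.1, -0.0, -0.5]
opening: 0.0507
gripper_force: 0.0
clock: 25.75
tool_pos: [0.4221, 0.32, 0.2152]
orientation: [180.0, 0.1, 25.8]
force: [0.3, -0.3, -0.2]
opening: 0.0503
gripper_force: 0.0
```

```bash
python3 - <<'E'
from h import *
for n in("top","scene"):
    m=imaging.camera_model(n); d=np.load(f"pics/{n}0.npy"); p=cv2.imread(f"pics/{n}0.png").astype(int); W=world(d,m)
    q=W[(p[...,1]>p[...,2]+40)&(p[...,1]>p[...,0]+40)&(np.hypot(W[...,0]-.4,W[...,1]-.32)<.12)&(W[...,2]>.01)]
    print(n,len(q),q[q[:,2]>q[:,2].max()-.01].mean(0).round(3),rect(q))
c=np.array([.38,.345])
E
```

```text
top 9 [0.338 0.353 0.096] (array([338.1, 353.2]), array([8.9, 5.8]), 10.04)
scene 181 [0.344 0.354 0.095] (array([343.4, 354.1]), array([20.8, 23.2]), 75.57)
```

```bash
python3 -m crank '[[[0.001,0.0005,-0.045],[0,0,0],0.15],[[0,0,-0.04],[0,0,0],0.15],[[0,0,-0.035],[0,0,0],0.15],[[0,0,-0.015],[0,0,0],0.15],[[0,0,-0.007],[0,0,0],0.15],[[0,0,0],[0,0,0],0.15],[[0,0,0],[0,0,0],-1],[[0,0,0],[0,0,0],-1],[[0,0,0],[0,0,0],-1],[[0,0,0],[0,0,0],-1],[[0,0,0],[0,0,0],-1]]'; python3 -m crank '[[[0,0,0.02],[0,0,0],-1],[[0,0,0.04],[0,0,0],-1],[[0,0,0.045],[0,0,0],-1],[[0,0,0.037],[0,0,0],-1],[[0,0,0],[0,0,0],-1]]'
```

```text
clock: 26.85
tool_pos: [0.4237, 0.3207, 0.0748]
orientation: [-180.0, -0.1, 25.8]
force: [0.4, 0.3, 3.2]
opening: 0.0213
gripper_force: 30.0
clock: 27.35
tool_pos: [0.4255, 0.3226, 0.2222]
orientation: [-179.8, -0.5, 25.9]
force: [-0.2, 0.2, -1.3]
opening: 0.0211
gripper_force: 30.0
```

```bash
python3 -m crank '[[[0.0065,-0.0205,0],[0,0,-8.1],-1],[[0.0065,-0.0205,0],[0,0,-8.1],-1],[[0.0065,-0.0205,0],[0,0,-8.1],-1],[[0.0065,-0.0205,0],[0,0,-8.1],-1],[[0.0065,-0.0205,0],[0,0,-8.1],-1],[[0.0065,-0.0205,0],[0,0,-8.1],-1],[[0.0065,-0.0205,0],[0,0,-8.1],-1],[[0.0065,-0.0205,0],[0,0,-8.1],-1],[[0.0065,-0.0205,0],[0,0,-8.1],-1],[[0.0065,-0.0205,0],[0,0,-8.1],-1],[[0.0065,-0.0205,0],[0,0,-8.1],-1],[[0.0065,-0.0205,0],[0,0,-8.1],-1]]' && python3 -m crank '[[[0.0065,-0.0205,0],[0,0,-8.1],-1],[[0.0065,-0.0205,0],[0,0,-7.6],-1],[[0,0,-0.03],[0,0,0],-1],[[0,0,0],[0,0,0],-1],[[0,0,0],[0,0,0],-1],[[0,0,0],[0,0,0],-1]]'; bash look.sh 4
```

```text
clock: 28.55
tool_pos: [0.5014, 0.0735, 0.2159]
orientation: [180.0, 0.0, -71.7]
force: [-0.2, -0.4, -0.9]
opening: 0.0216
gripper_force: 30.0
clock: 29.15
tool_pos: [0.515, 0.0339, 0.1873]
orientation: [-179.9, 0.0, -87.0]
force: [-0.6, 0.2, -0.1]
opening: 0.0215
gripper_force: 30.0
scene 85 tube centre cam [0.5158 0.0346] robot [0.5151 0.034 ] bias [0.0007 0.0006] rms 0.0008
```

```bash
python3 -m crank '[[[-0.0006,-0.0015,-0.03],[0,0,0],-1],[[0,0,-0.026],[0,0,0],-1],[[0,0,-0.01],[0,0,0],-1],[[0,0,-0.005],[0,0,0],-1],[[0,0,-0.005],[0,0,0],-1],[[0,0,-0.004],[0,0,0],-1],[[0,0,-0.004],[0,0,0],-1],[[0,0,0],[0,0,0],-1]]'
```

```text
clock: 30.0
tool_pos: [0.5141, 0.032, 0.1023]
orientation: [-180.0, 0.0, -87.1]
force: [-0.6, -0.2, -0.8]
opening: 0.0215
gripper_force: 30.0
```

```bash
python3 -m crank '[[[0,0,-0.01],[0,0,0],-1],[[0,0,-0.01],[0,0,0],-1],[[0,0,-0.005],[0,0,0],-1],[[0,0,-0.004],[0,0,0],-1],[[0,0,-0.002],[0,0,0],-1],[[0,0,0],[0,0,0],-1]]'; python3 -m crank '[[[0,0,0],[0,0,0],0.05],[[0,0,0],[0,0,0],0.05],[[0,0,0],[0,0,0],0.05],[[0,0,0.03],[0,0,0],0.05],[[0,0,0.04],[0,0,0],0.05],[[0,0,0.045],[0,0,0],0.05],[[0,0,0.03],[0,0,0],0.05],[[0,0,0],[0,0,0],0.05]]' && python3 -m crank '[[[-0.0007,0.0148,0],[0,0,8.2],-0.3],[[-0.0007,0.0148,0],[0,0,8.2],-0.3],[[-0.0007,0.0148,0],[0,0,8.2],-0.3],[[-0.0007,0.0148,0],[0,0,8.2],-0.3],[[-0.0007,0.0148,0],[0,0,8.2],-0.3],[[-0.0007,0.0148,0],[0,0,8.2],-0.3],[[-0.0007,0.0148,0],[0,0,8.2],-0.3],[[-0.0007,0.0148,0],[0,0,8.2],-0.3],[[-0.0007,0.0148,0],[0,0,8.2],-0.3],[[-0.0007,0.0148,0],[0,0,8.2],-0.3],[[-0.0007,0.0148,0],[0,0,8],-0.3],[[0,0,0],[0,0,0],-0.3]]'; bash look.sh 5 2>/dev/null; python3 - <<'E'
from h import *
p=cv2.imread("pics/scene5.png"); cv2.imwrite("pics/c5.png",cv2.resize(p[110:250,120:400],None,fx=2.6,fy=2.6,interpolation=cv2.INTER_CUBIC))
E
```

```text
clock: 30.6
tool_pos: [0.5152, 0.032, 0.0734]
orientation: [-179.9, -0.0, -87.0]
force: [-5.4, -0.1, 20.3]
opening: 0.0214
gripper_force: 30.1
clock: 31.4
tool_pos: [0.5164, 0.0326, 0.2209]
orientation: [-179.6, 0.1, -87.0]
force: [0.2, -0.5, 0.0]
opening: 0.0459
gripper_force: 0.0
clock: 32.6
tool_pos: [0.506, 0.1959, 0.2151]
orientation: [180.0, 0.1, 3.2]
force: [-0.6, 1.2, 0.0]
opening: 0.0308
gripper_force: 0.0
scene 0 tube centre cam [0.5059 0.1951] robot [0.5059 0.1951] bias [0. 0.] rms nan
```

View pics/c5.png

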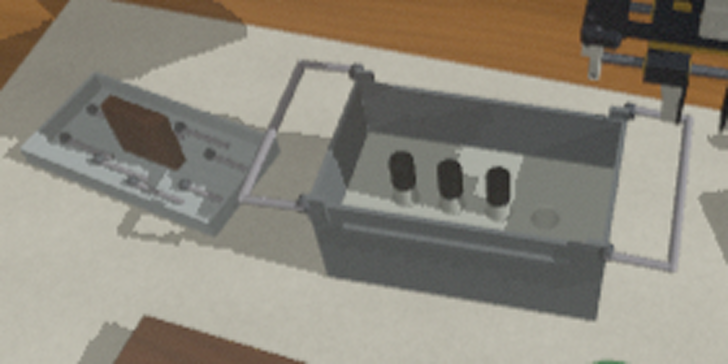

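The crop shows three capped tubes upright in the tote's holes, at crop (403,178), (450,185) and (497,190). The fourth hole is empty and both bails are out.

```bash
python3 - <<'E'
from h import *
m=imaging.camera_model("scene"); W=world(np.load("pics/scene5.npy"),m)
for x,y in((.5193,-.0569),(.517,-.012),(.5146,.033)):
    q=W[np.hypot(W[...,0]-x,W[...,1]-y)<.009]; print(np.percentile(q[:,2],[50,90]).round(4))
E
python3 -m crank '[[[0,-0.0005,-0.04],[0,0,0],-0.3],[[0,0,-0.04],[0,0,0],-0.3],[[0,0,-0.025],[0,0,0],-0.3],[[0,0,-0.008],[0,0,0],-0.3],[[0,0,0],[0,0,0],-0.3],[[0,0,0],[0,0,0],-1],[[0,0,0],[0,0,0],-1],[[0,0,0],[0,0,0],-1],[[0,0,0],[0,0,0],-1],[[0,0,0],[0,0,0],-1]]'
```

```text
[0.1023 0.1037]
[0.1024 0.1037]
[0.1024 0.1039]
clock: 33.65
tool_pos: [0.5068, 0.1948, 0.1043]
orientation: [-179.9, -0.1, 2.9]
force: [-2.1, 1.6, 6.0]
opening: 0.0084
gripper_force: 30.0
```

```bash
python3 -m crank '[[[0.0001,-0.001,0.0146],[0,0,0],-1],[[0.0003,-0.0049,0.0138],[0,0,0],-1],[[0.0004,-0.0084,0.012],[0,0,0],-1],[[0.0006,-0.0113,0.0094],[0,0,0],-1],[[0.0007,-0.0132,0.0061],[0,0,0],-1],[[0.0008,-0.0144,0.0024],[0,0,0],-1],[[0,0,0],[0,0,0],-1]]' && python3 -m crank '[[[0.0008,-0.0146,-0.0015],[0,0,0],-1],[[0.0007,-0.0136,-0.0053],[0,0,0],-1],[[0.0006,-0.0118,-0.0087],[0,0,0],-1],[[0.0005,-0.0091,-0.0115],[0,0,0],-1],[[0.0003,-0.0057,-0.0134],[0,0,0],-1],[[0.0001,-0.002,-0.0145],[0,0,0],-1],[[0,0,-0.002],[0,0,0],-1],[[0,0,0],[0,0,0],-1],[[0,0,0],[0,0,0],-1]]'
```

```text
clock: 34.35
tool_pos: [0.5101, 0.1413, 0.1641]
orientation: [-179.9, -0.2, 2.9]
force: [-5.4, 1.9, 16.0]
opening: 0.0081
gripper_force: 30.0
clock: 35.25
tool_pos: [0.5134, 0.085, 0.1055]
orientation: [-179.9, -0.2, 3.0]
force: [-2.0, 4.6, 11.2]
opening: 0.008
gripper_force: 30.0
```

```bash
python3 -m crank '[[[0,0,0],[0,0,0],-0.3],[[0,0,0],[0,0,0],-0.3],[[0,0,0],[0,0,0],-0.3],[[0,0,0.03],[0,0,0],-0.3],[[0,0,0.035],[0,0,0],-0.3],[[0.002,-0.04,0.02],[0,0,0],-0.3],[[0.002,-0.04,0],[0,0,0],-0.3],[[0.002,-0.04,0],[0,0,0],-0.3],[[0.002,-0.04,0],[0,0,0],-0.3],[[0.002,-0.04,0],[0,0,0],-0.3],[[0.002,-0.04,0],[0,0,0],-0.3],[[0,-0.02,0],[0,0,0],-0.3]]' && python3 -m crank '[[[0,0,0],[0,0,0],-0.3],[[0,0,0],[0,0,0],-0.3],[[0,0,0],[0,0,0],-0.3]]'
```

```text
clock: 36.45
tool_pos: [0.5234, -0.1786, 0.1889]
orientation: [180.0, 0.1, 2.8]
force: [-0.0, 1.1, 0.1]
opening: 0.0306
gripper_force: 0.0
clock: 36.75
tool_pos: [0.5239, -0.1753, 0.1893]
orientation: [-180.0, 0.0, 2.9]
force: [0.8, -0.3, -0.0]
opening: 0.0309
gripper_force: 0.0
```

```bash
python3 -m crank '[[[0,0,-0.04],[0,0,0],-0.3],[[0,0,-0.03],[0,0,0],-0.3],[[0,0,-0.016],[0,0,0],-0.3],[[0,0,0],[0,0,0],-0.3],[[0,0,0],[0,0,0],-1],[[0,0,0],[0,0,0],-1],[[0,0,0],[0,0,0],-1],[[0,0,0],[0,0,0],-1],[[0,0,0],[0,0,0],-1]]'; python3 -m crank '[[[-0.0001,0.001,0.0146],[0,0,0],-1],[[-0.0003,0.0049,0.0138],[0,0,0],-1],[[-0.0004,0.0084,0.012],[0,0,0],-1],[[-0.0006,0.0113,0.0094],[0,0,0],-1],[[-0.0007,0.0132,0.0061],[0,0,0],-1],[[-0.0008,0.0144,0.0024],[0,0,0],-1],[[0,0,0],[0,0,0],-1]]' && python3 -m crank '[[[-0.0008,0.0146,-0.0015],[0,0,0],-1],[[-0.0007,0.0136,-0.0053],[0,0,0],-1],[[-0.0006,0.0118,-0.0087],[0,0,0],-1],[[-0.0005,0.0091,-0.0115],[0,0,0],-1],[[-0.0003,0.0057,-0.0134],[0,0,0],-1],[[-0.0001,0.002,-0.0145],[0,0,0],-1],[[0,0,-0.002],[0,0,0],-1],[[0,0,0],[0,0,0],-1],[[0,0,0],[0,0,0],-1]]'
```

```text
clock: 37.65
tool_pos: [0.5249, -0.1748, 0.1048]
orientation: [-179.9, -0.1, 2.9]
force: [-1.7, 6.9, 4.3]
opening: 0.0083
gripper_force: 30.0
clock: 38.35
tool_pos: [0.5226, -0.1225, 0.1654]
orientation: [179.9, -0.3, 3.0]
force: [-2.8, -1.2, 14.3]
opening: 0.0077
gripper_force: 30.0
clock: 39.25
tool_pos: [0.5197, -0.0649, 0.1067]
orientation: [-180.0, -0.2, 2.9]
force: [-0.3, 4.2, 6.2]
opening: 0.0076
gripper_force: 30.0
```

```bash
python3 -m crank '[[[0,0,0],[0,0,0],-0.3],[[0,0,0],[0,0,0],-0.3],[[0,0,0],[0,0,0],-0.3],[[0,0,0.03],[0,0,0],-0.3],[[0,0,0.04],[0,0,0],-0.3],[[0,0,0.045],[0,0,0],-0.3],[[0,0,0.03],[0,0,0],-0.3],[[0,0,0],[0,0,-8],-0.1],[[0,0,0],[0,0,-8],-0.1]]'; cat > tray.py <<'E'
import sys
from h import *
x,y,z0=map(float,sys.argv[1:4])
for n in ("top","scene"):
    p,d,m=snap(n); cv2.imwrite(f"pics/{n}{sys.argv[4]}.png",p); np.save(f"pics/{n}{sys.argv[4]}.npy",d); W=world(d,m)
    R=np.hypot(W[...,0]-x,W[...,1]-y)
    for nm,M in (("rim",(R<.15)&(abs(W[...,2]-z0-.02)<.01)),("grip",(R<.06)&(abs(W[...,2]-z0-.071)<.009))):
        k,lab,st,ce=cv2.connectedComponentsWithStats(cv2.dilate(M.astype(np.uint8),np.ones((3,3),np.uint8)))
        if k>1: q=W[M&(lab==1+st[1:,4].argmax())]; print(n,nm,len(q),rect(q))
E
python3 tray.py .5 -.343 0 6
```

```text
clock: 40.15
tool_pos: [0.5184, -0.0658, 0.2512]
orientation: [-179.9, -0.1, -13.4]
force: [-0.4, 0.4, -0.2]
opening: 0.0381
gripper_force: 0.0
top rim 938 (array([ 506. , -342.3]), array([242.4, 141.7]), 81.98)
top grip 169 (array([ 499.2, -343.6]), array([70.8, 19.5]), 78.1)
scene rim 1189 (array([ 501.1, -341.4]), array([233.6, 123. ]), 79.2)
scene grip 210 (array([ 501.2, -342.9]), array([73.3, 19. ]), 79.23)
```

```bash
python3 -m crank '[[[-0.0016,-0.025,0],[0,0,-7.95],0],[[-0.0016,-0.025,0],[0,0,-7.95],0],[[-0.0016,-0.025,0],[0,0,-7.95],0],[[-0.0016,-0.025,0],[0,0,-7.95],0],[[-0.0016,-0.025,0],[0,0,-7.95],0],[[-0.0016,-0.025,0],[0,0,-7.95],0],[[-0.0016,-0.025,0],[0,0,-7.95],0],[[-0.0016,-0.025,0],[0,0,-7.95],0],[[-0.0016,-0.025,0],[0,0,-7.95],0],[[-0.0016,-0.025,0],[0,0,-7.95],0],[[-0.0016,-0.026,0],[0,0,-7.95],0],[[0,0,0],[0,0,0],0]]' && python3 -m crank '[[[0,0,0],[0,0,0],0],[[0,0,0],[0,0,0],0]]'; python3 tray.py .5 -.343 0 7;  python3 - <<'E'
from h import *
C0=np.array([.5158,.0103]);yaw=np.radians(3.0)
Rt=np.array([[np.cos(yaw),-np.sin(yaw)],[np.sin(yaw),np.cos(yaw)]])
for n in ("top","scene"):
    W=world(np.load(f"pics/{n}7.npy"),imaging.camera_model(n)); L=(W[...,:2]-C0)@Rt
    for s in (1,-1):
        b=(abs(L[...,0])<.05)&(L[...,1]*s>.03)&(L[...,1]*s<.12)&(W[...,2]>.11)
        print(n,s,b.sum(),np.median(L[b],0).round(4),np.percentile(W[b][:,2],[50,90]).round(4))
p=cv2.imread("pics/scene7.png"); cv2.imwrite("pics/c7.png",cv2.resize(p[100:250,100:400],None,fx=2.6,fy=2.6,interpolation=cv2.INTER_CUBIC))
E
```

```text
clock: 41.45
tool_pos: [0.4998, -0.3441, 0.249]
orientation: [179.9, -0.0, -100.7]
force: [1.2, 0.4, -1.1]
opening: 0.0438
gripper_force: 0.0
clock: 41.65
tool_pos: [0.5004, -0.3413, 0.2498]
orientation: [180.0, 0.0, -100.3]
force: [-0.8, 1.0, -0.8]
opening: 0.0437
gripper_force: 0.0
top rim 183 (array([ 448.1, -398.2]), array([117.5,  60.4]), 75.12)
top grip 89 (array([ 496.6, -355.8]), array([40.5, 18.7]), 78.77)
scene rim 1180 (array([ 500.5, -341.6]), array([233.6, 123.2]), 79.65)
scene grip 213 (array([ 501.1, -342.3]), array([72.8, 20.1]), 79.74)
top 1 106 [-0.0006  0.0731] [0.1292 0.1329]
top -1 1037 [ 0.0056 -0.1066] [0.6672 0.6913]
scene 1 135 [0.0017 0.0751] [0.1287 0.1302]
scene -1 135 [ 0.002 -0.074] [0.1288 0.1304]
```

View pics/c7.png

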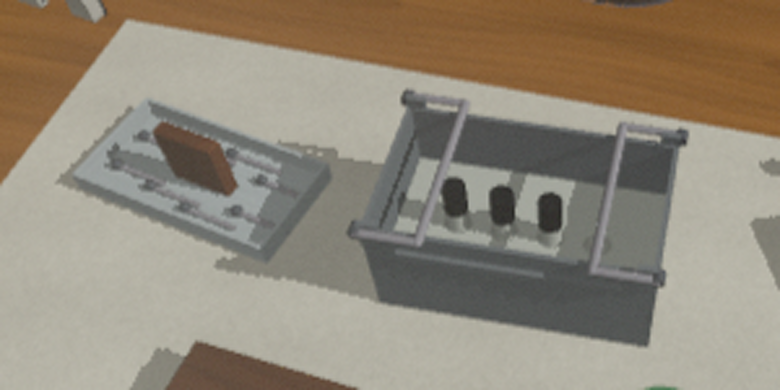

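The crop shows both bails level over the tote, with the bars at crop (440,172) and (608,198) and their tops measuring about 129 mm. The three tubes are still in place and the tray has not moved.

```bash
python3 -m crank '[[[0,-0.001,-0.045],[0,0,0],0],[[0,0,-0.045],[0,0,0],0],[[0,0,-0.045],[0,0,0],0],[[0,0,-0.04],[0,0,0],0],[[0,0,-0.025],[0,0,0],0],[[0,0,-0.013],[0,0,0],0],[[0,0,0],[0,0,0],0],[[0,0,0],[0,0,0],-1],[[0,0,0],[0,0,0],-1],[[0,0,0],[0,0,0],-1],[[0,0,0],[0,0,0],-1],[[0,0,0],[0,0,0],-1]]' ; python3 -m crank '[[[0,0,0.01],[0,0,0],-1],[[0,0,0.02],[0,0,0],-1],[[0,0,0.03],[0,0,0],-1],[[0,0,0.04],[0,0,0],-1],[[0,0,0.04],[0,0,0],-1],[[0,0,0.04],[0,0,0],-1],[[0,0,0.02],[0,0,0],-1],[[0,0,0],[0,0,0],-1],[[0,0,0],[0,0,0],-1]]'
```

```text
clock: 42.95
tool_pos: [0.5006, -0.3429, 0.0382]
orientation: [-180.0, -0.0, -100.5]
force: [-2.5, 1.7, 6.0]
opening: 0.0181
gripper_force: 30.0
clock: 43.85
tool_pos: [0.4999, -0.3422, 0.2361]
orientation: [180.0, 0.1, -100.6]
force: [-1.0, 0.0, -6.1]
opening: 0.018
gripper_force: 30.0
```

```bash
python3 -m crank '[[[0.0013,0.015,0],[0,0,1.5],-1],[[0.0013,0.03,0],[0,0,1.5],-1],[[0.0013,0.03,0],[0,0,1.5],-1],[[0.0013,0.03,0],[0,0,1.5],-1],[[0.0013,0.035,0],[0,0,1.5],-1],[[0.0013,0.035,0],[0,0,1.5],-1],[[0.0013,0.035,0],[0,0,1.5],-1],[[0.0013,0.035,0],[0,0,1.5],-1],[[0.0013,0.035,0],[0,0,1.5],-1],[[0.0013,0.035,0],[0,0,0],-1],[[0.0013,0.025,0],[0,0,0],-1],[[0.0013,0.0125,0],[0,0,0],-1]]'; python3 -m crank '[[[0,0,-0.01],[0,0,0],-1],[[0,0,-0.02],[0,0,0],-1],[[0,0,-0.01],[0,0,0],-1],[[0,0,0],[0,0,0],-1],[[0,0,0],[0,0,0],-1],[[0,0,0],[0,0,0],-1]]'; python3 tray.py .5158 .0103 .158 8
```

```text
clock: 45.05
tool_pos: [0.515, 0.0119, 0.2352]
orientation: [179.8, -0.0, -86.9]
force: [0.5, -0.2, -5.1]
opening: 0.0178
gripper_force: 30.0
clock: 45.65
tool_pos: [0.5167, 0.0094, 0.1977]
orientation: [-179.9, -0.0, -87.1]
force: [-0.2, -0.2, -4.9]
opening: 0.0176
gripper_force: 30.0
top rim 340 (array([519.7, -68.9]), array([121.1,  76.2]), 3.71)
top grip 2 (array([517.9,  40.7]), array([2.6, 0. ]), -176.63)
scene rim 1689 (array([517.9,   9.8]), array([123.3, 230.5]), 3.07)
scene grip 37 (array([519.9,  42.4]), array([ 8.5, 18. ]), 58.57)
```

```bash
python3 -m crank '[[[-0.001,0.0008,-0.012],[0,0,0],-1],[[0,0,-0.01],[0,0,0],-1],[[0,0,-0.005],[0,0,0],-1],[[0,0,-0.002],[0,0,0],-1],[[0,0,0],[0,0,0],-1],[[0,0,0],[0,0,0],-1]]'; python3 -m crank '[[[0,0,-0.0015],[0,0,0],-1],[[0,0,0],[0,0,0],-1],[[0,0,0],[0,0,0],-1]]'
```

```text
clock: 46.35
tool_pos: [0.5154, 0.0106, 0.1681]
orientation: [-180.0, 0.0, -87.0]
force: [0.6, 0.2, -4.6]
opening: 0.0179
gripper_force: 30.0
clock: 46.65
tool_pos: [0.5156, 0.0106, 0.1676]
orientation: [-179.9, 0.0, -87.0]
force: [-4.4, 0.7, 5.6]
opening: 0.0183
gripper_force: 30.0
```

Contact at the expected height, so I release and lift straight up.

```bash
python3 -m crank '[[[0,0,0],[0,0,0],-0.3],[[0,0,0],[0,0,0],-0.1],[[0,0,0],[0,0,0],-0.1],[[0,0,0],[0,0,0],-0.1],[[0,0,0.01],[0,0,0],-0.1],[[0,0,0.03],[0,0,0],-0.1],[[0,0,0.04],[0,0,0],-0.1],[[0,0,0.04],[0,0,0],-0.1]]'; python3 -m crank '[[[-0.01,0.04,0.02],[0,0,0],-0.1],[[-0.01,0.04,0.02],[0,0,0],-0.1],[[-0.01,0.04,0],[0,0,0],-0.1],[[-0.01,0.04,0],[0,0,0],-0.1],[[-0.01,0.04,0],[0,0,0],-0.1],[[-0.01,0.04,0],[0,0,0],-0.1],[[-0.01,0.04,0],[0,0,0],-0.1],[[-0.01,0.04,0],[0,0,0],-0.1],[[0,0,0],[0,0,0],-0.1],[[0,0,0],[0,0,0],-0.1]]'; python3 tray.py .5158 .0103 .1295 9; python3 - <<'E'
from h import *
W=world(np.load("pics/scene9.npy"),imaging.camera_model("scene")); 
c=np.array([.5158,.0103]);a=np.radians(3);R=np.array([[np.cos(a),-np.sin(a)],[np.sin(a),np.cos(a)]]);L=(W[...,:2]-c)@R
for s in(1,-1):
  for t in(1,-1):
    q=W[(L[...,0]*t>.045)&(abs(L[...,0])<.064)&(L[...,1]*s>.06)&(abs(L[...,1])<.12)&(W[...,2]>.14)]; print(s,t,np.percentile(q[:,2],[90]).round(4))
E
```

```text
clock: 47.45
tool_pos: [0.515, 0.0103, 0.2886]
orientation: [180.0, -0.0, -87.0]
force: [0.8, -0.1, -0.1]
opening: 0.0394
gripper_force: 0.0
clock: 48.45
tool_pos: [0.4348, 0.3313, 0.3268]
orientation: [180.0, -0.0, -86.9]
force: [-0.1, -0.6, 0.5]
opening: 0.0396
gripper_force: 0.0
top rim 973 (array([515. ,   8.9]), array([122.3, 231.1]), 2.97)
top grip 204 (array([513.7,   8.9]), array([18.3, 67.7]), 4.34)
scene rim 1494 (array([516.4,  10.8]), array([125.7, 230.6]), 3.07)
scene grip 324 (array([517.3,  11.2]), array([19.9, 69.9]), 2.85)
1 1 [0.1551]
1 -1 [0.1549]
-1 1 [0.1554]
-1 -1 [0.1552]
```

View pics/scene9.png

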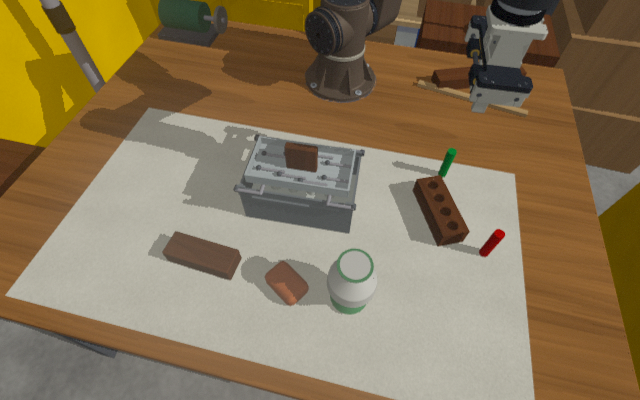

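The tray lies level and centred on the bails at (303,168). The stand is empty, and the vase, wood block and stone have not moved. I am handing the job in.

```bash
python3 -c "
from plant import close_job; print(close_job())"
```

```text
the job is handed in; nothing more can be done
None
```

The job is handed in: all three tubes present in the stand were pushed fully down in the tote, both bails were swung in over it, and the tray sat level and centred within about 1 mm, after about 48 of the 208 s; the verdict was not shown.

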